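# Hold the storage tin's lid open

### The job

The white kitchen storage tin has a hinged lid that falls shut by itself, and a roll of paper tape is stored over the upright steel post that serves as the lid's handle. With the lid still shut, slide the roll up off the post and lay it flat on the square cork mat, wholly on it, without dropping it. Then pinch the post, raise the lid to 40 degrees from closed and finish while still holding it there by the post, leaving the mug, the oil bottle and the spice jar alone.

Things in the scene. Friction and masses are not known exactly. Their poses are not given: they have to be found in the camera images.
- tin: white open-topped sheet-metal storage tin, 240 mm (its x) by 200 mm (its y) by 110 mm high, fixed to the counter. Origin: centre of its underside; z up. Its hinge is along the edge on its -x side, which is the side towards the robot (the tin is turned up to 0.35 rad either way); the opening edge is the far one, on its +x side.
- lid (a joint): hinge of the pale wooden lid, rad: 0 = shut and level, grows as the far edge rises and the lid tilts back towards the robot; stop at 1.4. Its weight (0.28 to 0.52 kg, no spring, hardly any friction) shuts it from any angle. A 10 mm board, 250 mm from hinge to far edge, 206 mm wide; its top is 120 mm above the counter when shut.
- lid_hinge (a point): the middle of the hinge line, 110 mm above the counter at the level of the lid's underside, 122 mm from the tin's centre along its -x; it does not move. The hinge line runs along the tin's y.
- post_foot (a point): round steel post, 14 mm diameter, 55 mm long, fixed on the lid's upper face on its middle line, 170 mm from the hinge line; upright when the lid is shut, it tilts with the lid. This point: the centre of its foot on the lid's upper face (10 mm above the hinge line when shut); z up along the post, x away from the hinge, y along the hinge line.
- post_tip (a point): centre of the post's upper end, 55 mm above its foot along the post.
- roll: loose roll of off-white paper tape wound on a brown card core: 60 mm outer diameter, bore 32 mm, 25 mm high, about 70 g. Origin: centre of its underside, on its axis; z along the axis. At the start it lies flat on the lid, loosely around the post (8 mm play all round when centred).
- mat: square cork mat, 150 by 150 mm, 6 mm thick, fixed to the counter, beside the tin (to its left or right). Origin: centre of its underside; x and y along its edges.
- mug: bystander: white mug, 80 mm wide, 90 mm high, handle at its +y; origin: centre of its underside. In the middle, beyond the tin and mat.
- oil: bystander: green glass oil bottle, 56 mm diameter, 190 mm high; origin: centre of its underside. Out to the right.
- spice: bystander: small amber glass jar with a black cap, 44 mm diameter, 90 mm high; origin: centre of its underside. Out to the left.

How it is judged:
On the way, in this order (a step that is already met when the one before it is completed fails the run):
1. the roll is lifted clear above the tip of the post, held in the fingers, with the lid still shut (z of roll in the frame of post_tip above 0.002 m and contact force between the fingers and roll above 0.3 N and value of joint lid below 0.12 rad), for 0.1 s.
2. the roll lies flat and still, wholly on the cork mat, let go, with the lid still shut (((x of roll in the frame of mat between -0.047 and 0.047 m and y of roll in the frame of mat between -0.047 and 0.047 m and z of roll in the frame of mat between 0.003 and 0.01 m and angle between the z axis of roll and the z axis of mat, either way round below 0.1 rad and contact force between the fingers and roll below 0.05 N and linear speed of roll below 0.02 m/s) or (x of roll in the frame of mat between -0.047 and 0.047 m and y of roll in the frame of mat between -0.047 and 0.047 m and z of roll in the frame of mat between 0.028 and 0.035 m and angle between the z axis of roll and the z axis of mat, either way round below 0.1 rad and contact force between the fingers and roll below 0.05 N and linear speed of roll below 0.02 m/s)) and value of joint lid below 0.12 rad), for 0.2 s.
At the end, for the whole second after the job is handed in: The lid is still, at 40 degrees (within 6 degrees) from closed, carried by the fingers, which press on the post with more than 1 N; the roll lies flat (within 0.1 rad) and still on the cork mat, let go, with its whole outline on the mat (its centre within 47 mm of the mat's centre along each edge) (value of joint lid between 0.593 and 0.803 rad and velocity of joint lid between -0.05 and 0.05 rad/s and contact force between the fingers and lid_c1 above 1 N and contact force between roll and tin below 0.05 N and ((x of roll in the frame of mat between -0.047 and 0.047 m and y of roll in the frame of mat between -0.047 and 0.047 m and z of roll in the frame of mat between 0.003 and 0.01 m and angle between the z axis of roll and the z axis of mat, either way round below 0.1 rad and contact force between the fingers and roll below 0.05 N and linear speed of roll below 0.02 m/s) or (x of roll in the frame of mat between -0.047 and 0.047 m and y of roll in the frame of mat between -0.047 and 0.047 m and z of roll in the frame of mat between 0.028 and 0.035 m and angle between the z axis of roll and the z axis of mat, either way round below 0.1 rad and contact force between the fingers and roll below 0.05 N and linear speed of roll below 0.02 m/s))); the arm keeps its last pose, push and grip.
It fails at once if the lid is raised (over 0.15 rad) while the roll is not lying on the mat (value of joint lid above 0.15 rad and (horizontal distance between roll and mat above 0.08 m or height (world z) of roll above 0.05 m)).
It fails at once if the roll is let go more than 30 mm above the mat (horizontal distance between roll and mat below 0.09 m and z of roll in the frame of mat above 0.036 m and contact force between the fingers and roll below 0.02 N).
It fails at once if the mug is moved by more than 20 mm (distance of mug from where it was at the start of the episode above 0.02 m).
It fails at once if the oil bottle is moved by more than 20 mm (distance of oil from where it was at the start of the episode above 0.02 m).
It fails at once if the spice jar is moved by more than 20 mm (distance of spice from where it was at the start of the episode above 0.02 m).
It also fails if it takes over 58 s, if anything falls off the work surface, if the arm or the gripper's body presses on something with over 40 N, if the wrist force passes 120 N, or if a joint passes its speed limit or range.

### The arm

A 6-joint arm with a two-finger parallel gripper is mounted at the origin on the work surface. World frame = base frame: x ahead of the robot, y to its left, z up, the work surface at z = 0. Lengths are in m, angles in rad, forces in N, time in s.
With the tool pointing down it reaches from about 0.4 to 0.825 m from the base axis. Payload 7 kg.
Tool frame: the origin (TCP) lies at the very end of the fingers, on their centre line; the grasp point (between the pads) lies arm.hold_point_z behind it (arm.hold_point_z is the distance from the TCP to the grasp point, in m); z points along the fingers, y is the line along which they close (so a half turn about z gives the same grasp; the last joint's range is limited). The gripper opens to 88 mm and grips with 3 to 60 N. Pads are 19 mm wide; open, the fingers measure 130 mm over their backs; the gripper's body (78 mm by 193 mm) begins 47 mm behind the grasp point.
Start: joints at [1.501, 0.359, 0.012, 0, -1.224, -0.288], TCP at [0.236, 0.632, 0.227] pointing down, gripper open.
Joint ranges: [-3.07, 3.07], [-1.43, 2.12], [-1.02, 1.25], [-3.03, 1.67], [-3.05, -0], [-3.03, 3.03]. Speed limits (rad/s): [2.39, 2.39, 3.01, 3.14, 3.14, 3.14].

### API

Orientations are given as [roll, pitch, yaw] about the fixed x, y, z axes, in that order (R = Rz(yaw) Ry(pitch) Rx(roll)).
In Python, from station import arm gives the robot as it stands.
- The arm moves only by the shell command python3 nudge.py 'ROWS' [FORCE]. ROWS is a JSON list of rows, 1 to 20 of them, each of 5 numbers: the finger opening in m, then dx, dy, dz in m, then a turn about the tool's z in rad; each row is the pose to reach, as a shift and turn from the pose commanded when the command began, along the tool's axes at that moment; what a row does not reach only later rows make up. A row lasts 1/12 s, in which the tool goes at most 0.0417 m and 0.125 rad, less where a joint would pass 70% of its speed; a pose out of reach is approached as far as the arm can. The fingers move at their own pace and stop on an object; FORCE is the grip in N (left out, the last holds). Time passes only in rows, so rows that do not move let the fingers close. It prints the time, the measured TCP pose, the force, the opening and the grip force at its end.
- arm.get_state(): the state, without advancing time (a new reading comes with each control period).
- arm.grab_frame(name): name is "scene" or "top"; returns the picture (384x512x3 uint8, red, green, blue); there is no depth.
- arm.camera_params(name): a dict with "fx", "fy", "cx", "cy" (pixels), "D" ([k1, k2, p1, p2, k3] as OpenCV has them; the pictures are not rectified), "T" (4x4, takes a point from camera to world coordinates). Camera axes: x right, y down, z forward; pixel columns grow to the right and rows downward; lengths in m; the calibration is good to about 2 mm. A picture is of the moment at which its call begins. camera_params takes no time and is no camera call.
- arm.job_done(): hands the job in; it is judged then, once.
The state is a dict: "t": time; "q": joint angles; "qd": joint speeds; "joint_efforts": joint torques, N m; "eef_pos": TCP position; "ee_rot": TCP orientation; "force": force on the tool from outside, world axes, zero at the start; "moment": the same for the moment, N m; "width": finger opening in m; "gripper_force": force on a finger pad.
Only numpy, scipy, OpenCV 4.12 (cv2) and the standard library are available. Lean on these libraries where they do the work, as an engineer would, in place of code of your own. Each camera call takes 0.05 s, during which the arm holds its last target. There are 200 camera calls.

## Working session

There is one attempt and no reset: what is moved stays moved. The work goes in short steps, Python scripts to look and compute and a shell command to move; the robot and the scene stay as the last step left them, time stands still between calls to the robot, and variables do not carry over. Pictures are saved under pics/ and viewed, at most 10 in all, crops included, and the job is handed in when it is done.

```bash
ls; mkdir -p pics
python3 - <<'E'
from station import arm
import cv2,numpy as np
for n in("scene","top"):
    cv2.imwrite(f"pics/{n}0.png",cv2.cvtColor(arm.grab_frame(n),cv2.COLOR_RGB2BGR))
    p=arm.camera_params(n);print(n,p["fx"],p["fy"],p["cx"],p["cy"],p["D"]);print(np.round(p["T"],3))
print(arm.hold_point_z,arm.get_state())
E
```

```text
nudge.py
pics
station.py
scene 367.3032878939374 367.3032878939374 254.10305944469405 190.32153111036902 [-0.01432913  0.          0.          0.          0.        ]
[[ 0.466  0.707 -0.532  1.122]
 [ 0.885 -0.368  0.286 -0.301]
 [ 0.006 -0.604 -0.797  0.989]
 [ 0.     0.     0.     1.   ]]
top 496.03879093411325 496.03879093411325 262.05555331448977 190.9129682672319 [-0.12735863  0.          0.          0.          0.        ]
[[ 1.20e-02 -9.86e-01  1.68e-01  3.39e-01]
 [-1.00e+00 -1.20e-02  1.00e-03  1.70e-02]
 [ 1.00e-03 -1.68e-01 -9.86e-01  1.48e+00]
 [ 0.00e+00  0.00e+00  0.00e+00  1.00e+00]]
0.0188 {'t': 0.1, 'q': array([ 1.50110429e+00,  3.59323578e-01,  1.11585315e-02, -3.22217811e-04,
       -1.22410417e+00, -2.88121705e-01]), 'qd': array([ 0.0002737 , -0.00193146,  0.00345912,  0.00078628,  0.00210721,
       -0.00084219]), 'joint_efforts': array([-2.05079392e-03, -5.84164131e+01,  2.93748897e+01,  7.01556936e+00,
        1.01646248e-02, -5.36915366e-05]), 'eef_pos': array([0.2362572 , 0.63183541, 0.22571204]), 'ee_rot': array([ 3.14009439e+00, -1.28129844e-04, -3.57923359e-01]), 'force': array([ 0.05942208, -1.16754627, -0.14154145]), 'moment': array([-0.03580335,  0.01142811,  0.01662677]), 'gripper_force': 0.0, 'width': 0.08745012955801486}
```

View pics/scene0.png

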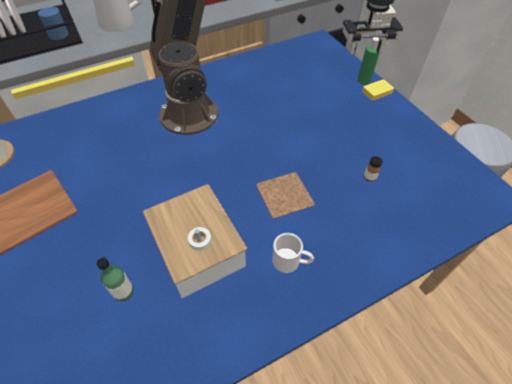

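View pics/top0.png

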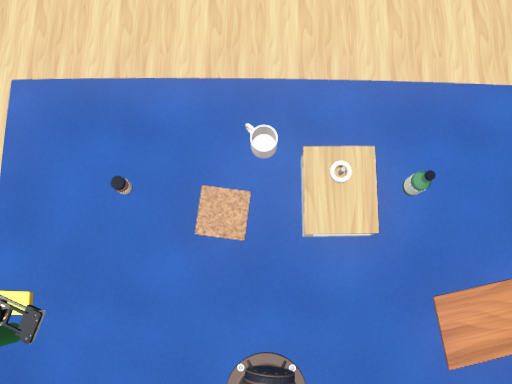

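The scene view shows the tin with the roll at about (200,237), the mat at (285,194) and the mug at (287,253). In the top view the lid spans (302–379, 147–235), with the roll at (341,171), mat at (223,213), mug at (264,141), oil at (418,183) and spice at (121,185).

```bash
cat > h.py <<'E'
from station import arm
import cv2,numpy as np
def ray(n,uv):
    p=arm.camera_params(n);K=np.array([[p["fx"],0,p["cx"]],[0,p["fy"],p["cy"]],[0,0,1]])
    x=cv2.undistortPoints(np.array([[uv]],float),K,np.array(p["D"]))[0,0]
    T=np.array(p["T"]);return T[:3,3],T[:3,:3]@np.array([x[0],x[1],1])
def onz(n,uv,z):
    o,d=ray(n,uv);return o+d*(z-o[2])/d[2]
def tri(us,ut):
    o,d=ray("scene",us);p,e=ray("top",ut)
    s=np.linalg.lstsq(np.c_[d,-e],p-o,rcond=None)[0]
    a,b=o+d*s[0],p+e*s[1];return (a+b)/2,np.linalg.norm(a-b)
def proj(n,X):
    p=arm.camera_params(n);K=np.array([[p["fx"],0,p["cx"]],[0,p["fy"],p["cy"]],[0,0,1]])
    T=np.linalg.inv(np.array(p["T"]));return cv2.projectPoints(np.array([X],float),cv2.Rodrigues(T[:3,:3])[0],T[:3,3],K,np.array(p["D"]))[0][0,0]
def hsv(n): 
    im=arm.grab_frame(n);return im,cv2.cvtColor(im,cv2.COLOR_RGB2HSV)
def blob(m,roi):
    z=np.zeros_like(m);x0,y0,x1,y1=roi;z[y0:y1,x0:x1]=m[y0:y1,x0:x1]
    c=cv2.findContours(z,0,1)[0];return max(c,key=cv2.contourArea)
E
python3 - <<'E'
from h import *
R={"scene":dict(mat=(250,165,320,222),lid=(135,180,255,296),roll=(180,220,220,256)),"top":dict(mat=(185,175,260,250),lid=(292,138,390,242),roll=(322,155,360,190))}
Q={}
for n in R:
    im,h=hsv(n)
    wood=cv2.inRange(h,(5,50,60),(28,255,255))
    white=cv2.inRange(h,(0,0,165),(179,45,255))
    for k in R[n]:
        c=blob(white if k=="roll" else wood,R[n][k]);c=cv2.convexHull(c)
        (cx,cy),s,a=cv2.minAreaRect(c);Q[n,k]=c
        q=cv2.approxPolyDP(c,0.06*cv2.arcLength(c,True),True)[:,0]
        print(n,k,cv2.contourArea(c),q.tolist(),(cx,cy),s)
    x0,y0,x1,y1=R[n]["roll"]
    cr=cv2.cvtColor(im[y0-8:y1+8,x0-8:x1+8],cv2.COLOR_RGB2BGR)
    cv2.imwrite(f"pics/cr_{n}.png",cv2.resize(cr,None,fx=8,fy=8,interpolation=cv2.INTER_NEAREST))
a=cv2.imread("pics/cr_scene.png");b=cv2.imread("pics/cr_top.png");H=max(a.shape[0],b.shape[0])
p=lambda x:cv2.copyMakeBorder(x,0,H-x.shape[0],0,0,0)
cv2.imwrite("pics/cr.png",np.hstack([p(a),p(b)]));print(a.shape,b.shape)
E
```

```text
scene mat 1559.5 [[295, 173], [313, 204], [273, 217], [257, 184]] (285.20001220703125, 194.09999084472656) (37.631099700927734, 47.750389099121094)
scene lid 5882.0 [[208, 185], [246, 248], [175, 283], [143, 211]] (195.2371063232422, 231.28350830078125) (79.70467376708984, 80.00928497314453)
scene roll 378.0 [[209, 245], [190, 244], [189, 232], [207, 229]] (199.0, 237.0) (20.0, 22.0)
top mat 2383.0 [[202, 186], [249, 192], [243, 239], [195, 233]] (222.38209533691406, 212.38427734375) (49.36314392089844, 49.03273391723633)
top lid 6380.0 [[373, 146], [378, 232], [306, 234], [303, 147]] (340.3223876953125, 189.4867706298828) (88.0691909790039, 74.2645263671875)
top roll 367.0 [[342, 160], [351, 174], [338, 182], [330, 168]] (340.5, 171.0) (22.0, 21.0)
(416, 448, 3) (408, 432, 3)
```

View pics/cr.png

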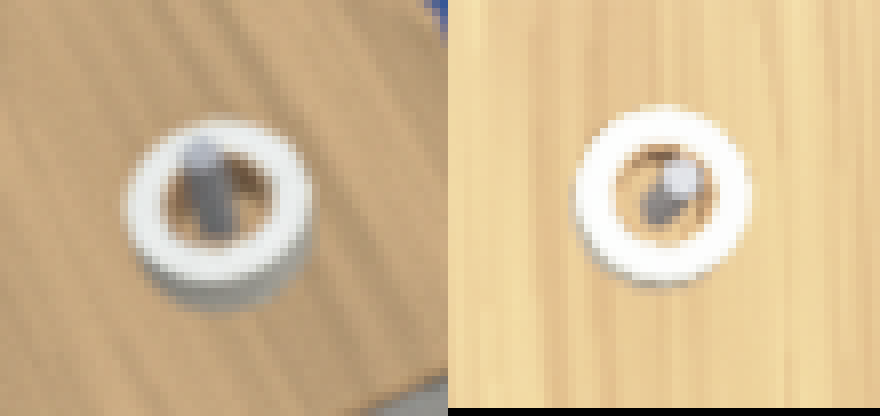

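The crop shows the post tip at scene (196.8,230.6) and top (342.9,169.0). The roll's top-face centre is at scene (199.0,236.4) and top (340.4,170.6).

Run:
```python
from h import *
f=lambda x:np.round(x,4)
for k,a,b in[("tip",(196.8,230.6),(342.9,169.0)),("rolltop",(198.9,236.4),(340.4,170.6)),
 ("mat",(284.7,194),(222.4,212.4))]:
    X,e=tri(a,b);print(k,f(X),"err",f(e))
S=[[208,185],[246,248],[175,283],[143,211]];T=[[378,232],[373,146],[303,147],[306,234]]
for q,z,A in[("mat",.006,{"scene":[[295,173],[313,204],[273,217],[257,184]],"top":[[202,186],[249,192],[243,239],[195,233]]}),("lid",.12,{"scene":S,"top":T})]:
    for n in A:
        P=np.array([onz(n,u,z)[:2] for u in A[n]]);
        (c,s,a)=cv2.minAreaRect((P*1000).astype(np.float32));print(q,n,f(P.tolist()),"c",f(P.mean(0)),s,a)
print("tip z.175",f(onz("scene",(196.8,230.6),.175)),f(onz("top",(342.9,169),.175)))
print("roll z.145",f(onz("scene",(198.9,236.4),.145)),f(onz("top",(340.4,170.6),.145)))
im,h=hsv("top")
print("mug",f(onz("top",(264,141),.09)),"spice",f(onz("top",(119,183),.09)),"oil",f(onz("top",(430,176),.19)))
```

```text
tip [ 0.6244 -0.1992  0.1726] err 0.0012
rolltop [ 0.6259 -0.1973  0.1438] err 0.0018
mat [0.5238 0.1374 0.001 ] err 0.0009
mat scene [[0.4647 0.2132]
 [0.6046 0.1961]
 [0.588  0.0551]
 [0.4466 0.0727]] c [0.526  0.1343] (141.96900939941406, 142.5209503173828) 82.88341522216797
mat top [[0.6029 0.2012]
 [0.5863 0.0587]
 [0.4446 0.0742]
 [0.4604 0.2177]] c [0.5235 0.138 ] (144.353515625, 143.48814392089844) 83.41442108154297
lid scene [[ 0.4605 -0.1028]
 [ 0.702  -0.0981]
 [ 0.7074 -0.2994]
 [ 0.4614 -0.3041]] c [ 0.5828 -0.2011] (245.99566650390625, 201.3189697265625) 1.1132341623306274
lid top [[ 0.4594 -0.3027]
 [ 0.7043 -0.295 ]
 [ 0.6981 -0.095 ]
 [ 0.4522 -0.1029]] c [ 0.5785 -0.1989] (246.1001739501953, 200.03817749023438) 1.829445242881775
tip z.175 [ 0.6256 -0.2001  0.175 ] [ 0.624  -0.1983  0.175 ]
roll z.145 [ 0.6263 -0.1982  0.145 ] [ 0.6259 -0.1962  0.145 ]
mug [0.7225 0.0155 0.09  ] spice [0.5938 0.4317 0.09  ] oil [ 0.6051 -0.4326  0.19  ]
```

```bash
cat > go.py <<'E'
import sys
from h import *
from scipy.spatial.transform import Rotation as Ro
s=arm.get_state();x,y,z,w=map(float,sys.argv[1:])
R=Ro.from_euler('xyz',s["ee_rot"])
print(np.round(R.inv().apply(np.array([x,y,z])-s["eef_pos"]),4),"turn",round(s["ee_rot"][2]-w,3),s["ee_rot"].round(3))
E
python3 go.py 0.626 -0.1985 0.215 0.025
```

```text
[0.6559 0.6415 0.0116] turn -0.383 [ 3.141 -0.    -0.358]
```

```bash
T='[0.088,0.656,0.6415,0.01,-0.383]'; python3 nudge.py '[[0.088,0.656,0.6415,0.01,-0.383],[0.088,0.656,0.6415,0.01,-0.383],[0.088,0.656,0.6415,0.01,-0.383],[0.088,0.656,0.6415,0.01,-0.383],[0.088,0.656,0.6415,0.01,-0.383],[0.088,0.656,0.6415,0.01,-0.383],[0.088,0.656,0.6415,0.01,-0.383],[0.088,0.656,0.6415,0.01,-0.383],[0.088,0.656,0.6415,0.01,-0.383],[0.088,0.656,0.6415,0.01,-0.383],[0.088,0.656,0.6415,0.01,-0.383],[0.088,0.656,0.6415,0.01,-0.383],[0.088,0.656,0.6415,0.01,-0.383],[0.088,0.656,0.6415,0.01,-0.383],[0.088,0.656,0.6415,0.01,-0.383],[0.088,0.656,0.6415,0.01,-0.383],[0.088,0.656,0.6415,0.01,-0.383],[0.088,0.656,0.6415,0.01,-0.383],[0.088,0.656,0.6415,0.01,-0.383],[0.088,0.656,0.6415,0.01,-0.383]]'; python3 go.py 0.626 -0.1985 0.215 0.025
```

```text
t: 1.92
eef_pos: [0.5909, -0.1242, 0.2176]
ee_rot: [-3.141, -0.0, 0.025]
force: [1.5, 1.8, 0.7]
width: 0.0876
gripper_force: 0.0
[0.0332 0.0751 0.0026] turn 0.0 [-3.141 -0.     0.025]
```

```bash
python3 nudge.py '[[0.088,0.016,0.037,0,0],[0.088,0.033,0.075,0,0],[0.088,0.033,0.075,0,0],[0.088,0.033,0.075,0,0],[0.088,0.033,0.075,0,0]]'; python3 go.py 0.626 -0.1985 0.125 0.025
python3 - <<'E'
from h import *
im,_=hsv("scene");im2,_=hsv("top")
f=lambda i,x,y:cv2.resize(cv2.cvtColor(i[y:y+110,x:x+130],cv2.COLOR_RGB2BGR),None,fx=3,fy=3,interpolation=2)
cv2.imwrite("pics/above.png",np.hstack([f(im,140,170),f(im2,276,115)]))
E
```

```text
t: 2.33
eef_pos: [0.6249, -0.1966, 0.2168]
ee_rot: [-3.141, 0.001, 0.024]
force: [0.3, 0.8, -0.4]
width: 0.0874
gripper_force: 0.0
[0.0012 0.002  0.0918] turn -0.001 [-3.141e+00  1.000e-03  2.400e-02]
```

View pics/above.png

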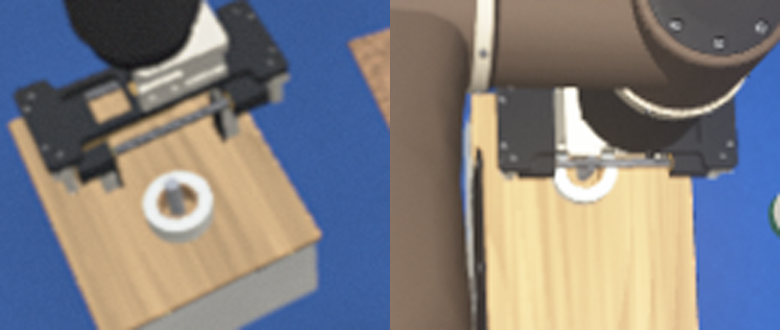

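The fingers are open on either side of the roll, which is at about (178,207) in the left crop. The alignment looks right, so I'm descending.

```bash
python3 nudge.py '[[0.088,0.001,0.002,0.02,0],[0.088,0.001,0.002,0.04,0],[0.088,0.001,0.002,0.06,0],[0.088,0.001,0.002,0.075,0],[0.088,0.001,0.002,0.085,0],[0.088,0.001,0.002,0.09,0],[0.088,0.001,0.002,0.09,0],[0.088,0.001,0.002,0.09,0]]'; python3 go.py 0.626 -0.1985 0.125 0.025
```

```text
t: 3.1
eef_pos: [0.6268, -0.1979, 0.1284]
ee_rot: [3.141, -0.001, 0.026]
force: [0.1, -1.1, 0.3]
width: 0.0877
gripper_force: 0.0
[-0.0008  0.0006  0.0034] turn 0.001 [ 3.141e+00 -1.000e-03  2.600e-02]
```

```bash
python3 nudge.py '[[0.088,0,0.0005,0.003,0],[0.088,0,0.0005,0.003,0],[0.06,0,0.0005,0.003,0],[0.055,0,0.0005,0.003,0],[0.05,0,0.0005,0.003,0],[0.05,0,0.0005,0.003,0],[0.05,0,0.0005,0.003,0],[0.05,0,0.0005,0.003,0]]' 15; python3 nudge.py '[[0.05,0,0,0,0],[0.05,0,0,0,0],[0.05,0,0,0,0],[0.05,0,0,0,0]]'
```

```text
t: 3.77
eef_pos: [0.6264, -0.1988, 0.1246]
ee_rot: [3.142, -0.0, 0.025]
force: [0.7, -0.1, 1.1]
width: 0.0586
gripper_force: 15.0
t: 4.1
eef_pos: [0.6264, -0.1988, 0.1246]
ee_rot: [3.142, -0.0, 0.025]
force: [-0.9, -1.2, 0.4]
width: 0.0584
gripper_force: 15.0
```

Gripped at 58.4 mm. Lifting slowly.

```bash
python3 nudge.py '[[0.05,0,0,-0.01,0],[0.05,0,0,-0.02,0],[0.05,0,0,-0.03,0],[0.05,0,0,-0.04,0],[0.05,0,0,-0.05,0],[0.05,0,0,-0.06,0],[0.05,0,0,-0.07,0],[0.05,0,0,-0.08,0],[0.05,0,0,-0.09,0],[0.05,0,0,-0.1,0],[0.05,0,0,-0.1,0],[0.05,0,0,-0.1,0],[0.05,0,0,-0.1,0]]'
python3 - <<'E'
from h import *
im,_=hsv("scene")
f=lambda i,x,y:cv2.resize(cv2.cvtColor(i[y:y+110,x:x+150],cv2.COLOR_RGB2BGR),None,fx=4,fy=4,interpolation=2)
cv2.imwrite("pics/lift.png",f(im,130,150))
E
python3 go.py 0.525 0.1365 0.22 0.025
```

```text
t: 5.18
eef_pos: [0.626, -0.1986, 0.2239]
ee_rot: [-3.141, 0.001, 0.025]
force: [0.4, 0.7, -0.9]
width: 0.0586
gripper_force: 15.0
[-0.0925 -0.3375  0.0039] turn 0.0 [-3.141e+00  1.000e-03  2.500e-02]
```

View pics/lift.png

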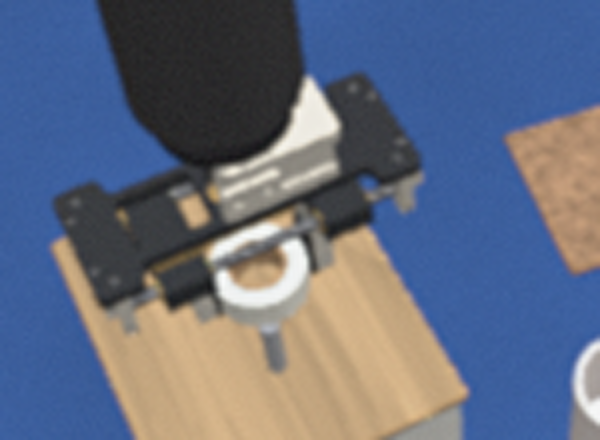

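The roll is held level above the post, with its ring at about (262,265) and the bare post below at (275,348). Carrying it to the mat.

```bash
python3 nudge.py '[[0.05,-0.007,-0.025,0,0],[0.05,-0.014,-0.05,0,0],[0.05,-0.021,-0.075,0,0],[0.05,-0.028,-0.1,0,0],[0.05,-0.035,-0.125,0,0],[0.05,-0.041,-0.15,0,0],[0.05,-0.048,-0.175,0,0],[0.05,-0.055,-0.2,0,0],[0.05,-0.062,-0.225,0,0],[0.05,-0.069,-0.25,0,0],[0.05,-0.075,-0.275,0,0],[0.05,-0.082,-0.3,0,0],[0.05,-0.088,-0.32,0,0],[0.05,-0.0925,-0.3375,0,0],[0.05,-0.0925,-0.3375,0,0],[0.05,-0.0925,-0.3375,0,0]]'; python3 nudge.py '[[0.05,0,0,0.02,0],[0.05,0,0,0.04,0],[0.05,0,0,0.06,0],[0.05,0,0,0.08,0],[0.05,0,0,0.1,0],[0.05,0,0,0.115,0],[0.05,0,0,0.13,0],[0.05,0,0,0.14,0],[0.05,0,0,0.15,0],[0.05,0,0,0.16,0],[0.05,0,0,0.17,0],[0.05,0,0,0.17,0],[0.05,0,0,0.17,0]]'; python3 go.py 0.525 0.1365 0.012 0.025
python3 - <<'E'
from h import *
im,_=hsv("scene");im2,_=hsv("top")
f=lambda i,x,y:cv2.resize(cv2.cvtColor(i[y:y+110,x:x+130],cv2.COLOR_RGB2BGR),None,fx=3,fy=3,interpolation=2)
cv2.imwrite("pics/mat.png",np.hstack([f(im,220,130),f(im2,160,160)]))
E
```

```text
t: 6.57
eef_pos: [0.5249, 0.137, 0.2239]
ee_rot: [3.141, 0.001, 0.027]
force: [-0.8, 0.0, -1.4]
width: 0.0586
gripper_force: 15.0
t: 7.65
eef_pos: [0.5252, 0.1361, 0.0541]
ee_rot: [3.141, 0.001, 0.025]
force: [0.1, 0.0, 0.1]
width: 0.0584
gripper_force: 15.0
[-0.0002 -0.0004  0.0421] turn 0.0 [3.141e+00 1.000e-03 2.500e-02]
```

View pics/mat.png

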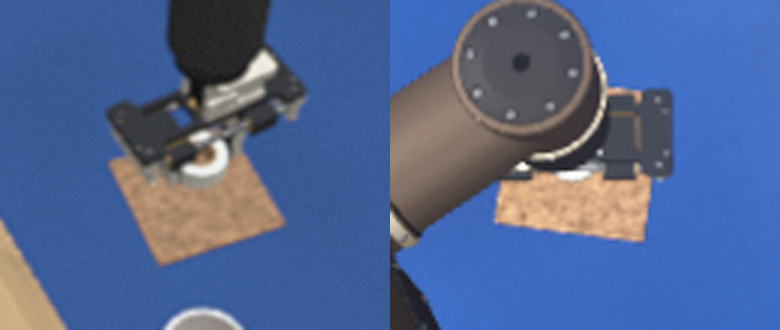

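The roll, at about (205,160) in the left crop, is over the mat centre and level. Lowering until it touches.

```bash
python3 nudge.py '[[0.05,0,0,0.01,0],[0.05,0,0,0.02,0],[0.05,0,0,0.028,0],[0.05,0,0,0.034,0],[0.05,0,0,0.038,0],[0.05,0,0,0.04,0],[0.05,0,0,0.04,0],[0.05,0,0,0.04,0],[0.05,0,0,0.04,0]]'; python3 nudge.py '[[0.05,0,0,0.001,0],[0.05,0,0,0.002,0],[0.05,0,0,0.002,0],[0.05,0,0,0.002,0]]'
```

```text
t: 8.5
eef_pos: [0.5256, 0.1365, 0.0148]
ee_rot: [-3.141, -0.0, 0.025]
force: [-0.7, -0.4, -0.4]
width: 0.0587
gripper_force: 15.0
t: 8.83
eef_pos: [0.5254, 0.1363, 0.0126]
ee_rot: [-3.142, -0.0, 0.025]
force: [-0.5, -0.5, 0.7]
width: 0.0586
gripper_force: 15.0
```

```bash
python3 nudge.py '[[0.05,0,0,0.001,0],[0.05,0,0,0.002,0],[0.05,0,0,0.002,0],[0.05,0,0,0.002,0]]'
```

```text
t: 9.17
eef_pos: [0.5255, 0.1364, 0.0106]
ee_rot: [-3.142, -0.0, 0.025]
force: [0.7, 0.2, 0.8]
width: 0.0587
gripper_force: 15.0
```

```bash
python3 nudge.py '[[0.062,0,0,0,0],[0.066,0,0,0,0],[0.072,0,0,0,0],[0.08,0,0,0,0],[0.086,0,0,0,0],[0.086,0,0,0,0],[0.086,0,0,0,0],[0.086,0,0,0,0]]'; python3 nudge.py '[[0.086,0,0,-0.01,0],[0.086,0,0,-0.03,0],[0.086,0,0,-0.06,0],[0.086,0,0,-0.1,0],[0.086,0,0,-0.14,0],[0.086,0,0,-0.18,0],[0.086,0,0,-0.2,0],[0.086,0,0,-0.2,0],[0.086,0,0,-0.2,0]]';  python3 go.py 0.6255 -0.199 0.215 0.025
```

```text
t: 9.83
eef_pos: [0.5254, 0.1363, 0.0105]
ee_rot: [3.142, 0.0, 0.025]
force: [-0.2, -0.1, 0.1]
width: 0.0857
gripper_force: 0.0
t: 10.58
eef_pos: [0.5258, 0.1367, 0.2129]
ee_rot: [-3.139, -0.003, 0.025]
force: [0.8, -0.0, -1.3]
width: 0.0858
gripper_force: 0.0
[ 0.0912  0.3381 -0.0026] turn 0.0 [-3.139e+00 -3.000e-03  2.500e-02]
```

```bash
python3 nudge.py '[[0.05,0.007,0.025,0,0],[0.05,0.014,0.05,0,0],[0.05,0.022,0.08,0,0],[0.05,0.03,0.11,0,0],[0.05,0.038,0.14,0,0],[0.05,0.046,0.17,0,0],[0.05,0.054,0.2,0,0],[0.05,0.062,0.23,0,0],[0.05,0.07,0.26,0,0],[0.05,0.077,0.285,0,0],[0.05,0.084,0.31,0,0],[0.05,0.091,0.338,-0.003,0],[0.05,0.091,0.338,-0.003,0],[0.05,0.091,0.338,-0.003,0],[0.05,0.091,0.338,-0.003,0]]'
python3 go.py 0.6255 -0.199 0.139 0.025
python3 - <<'E'
from h import *
im,hs=hsv("scene");im2,ht=hsv("top")
for n,h,roi in(("scene",hs,(255,165,318,222)),("top",ht,(190,180,255,245))):
    c=cv2.convexHull(blob(cv2.inRange(h,(0,0,165),(179,60,255)),roi));(u,v),s,_=cv2.minAreaRect(c)
    print(n,u,v,s,onz(n,(u,v),.031).round(4))
f=lambda i,x,y:cv2.resize(cv2.cvtColor(i[y:y+130,x:x+170],cv2.COLOR_RGB2BGR),None,fx=4,fy=4,interpolation=2)
cv2.imwrite("pics/back.png",f(im,150,160))
E
```

```text
t: 11.83
eef_pos: [0.624, -0.1992, 0.2122]
ee_rot: [-3.141, 0.002, 0.024]
force: [-0.3, 0.9, -0.4]
width: 0.0502
gripper_force: 0.0
[ 0.0016 -0.0001  0.0732] turn -0.001 [-3.141e+00  2.000e-03  2.400e-02]
scene 285.4999694824219 189.0 (19.126619338989258, 15.598407745361328) [0.5254 0.1364 0.031 ]
top 221.5 211.0 (20.0, 21.0) [0.5243 0.1381 0.031 ]
```

View pics/back.png

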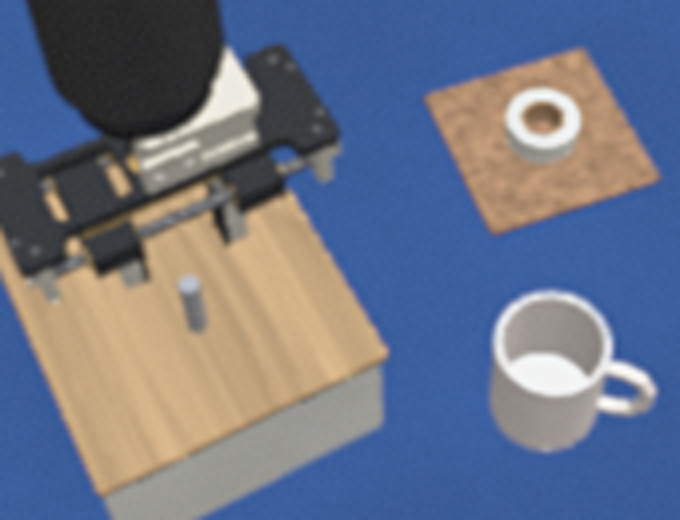

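The roll lies flat at the mat centre, about (543,122) in this crop. The bare post stands with its tip at (190,285), between the fingers. Descending on the post and pinching it.

```bash
python3 nudge.py '[[0.05,0.0015,0,0.02,0],[0.05,0.0015,0,0.04,0],[0.05,0.0015,0,0.055,0],[0.05,0.0015,0,0.067,0],[0.05,0.0015,0,0.073,0],[0.05,0.0015,0,0.073,0],[0.05,0.0015,0,0.073,0]]'; python3 nudge.py '[[0.03,0,0,0,0],[0.02,0,0,0,0],[0.01,0,0,0,0],[0.005,0,0,0,0],[0.005,0,0,0,0],[0.005,0,0,0,0],[0.005,0,0,0,0],[0.005,0,0,0,0]]' 25
python3 - <<'E'
from h import *
p=arm.get_state()["eef_pos"];print(p)
h=p[2]+arm.hold_point_z-.12
# contact on post, arc about hinge (170 mm, 10+h)
for d in(5,10,15,20,25,30,35,40):
    t=np.deg2rad(d);a,b=.17,.01+h
    print(d,"dx",round(a*np.cos(t)-b*np.sin(t)-a,4),"up",round(a*np.sin(t)+b*np.cos(t)-b,4))
E
```

```text
t: 12.52
eef_pos: [0.6267, -0.199, 0.141]
ee_rot: [3.141, -0.0, 0.026]
force: [1.0, -0.0, 1.1]
width: 0.0501
gripper_force: 0.0
t: 13.18
eef_pos: [0.6264, -0.2, 0.1407]
ee_rot: [3.141, -0.0, 0.025]
force: [0.8, -4.2, 0.8]
width: 0.0135
gripper_force: 25.0
[ 0.62641635 -0.20003786  0.1406864 ]
5 dx -0.005 up 0.0146
10 dx -0.0112 up 0.0288
15 dx -0.0186 up 0.0423
20 dx -0.0272 up 0.0552
25 dx -0.0368 up 0.0672
30 dx -0.0475 up 0.0784
35 dx -0.0591 up 0.0886
40 dx -0.0716 up 0.0977
```

```bash
python3 nudge.py '[[0.005,-0.0024,0,-0.0073,0],[0.005,-0.005,0,-0.0146,0],[0.005,-0.008,0,-0.0217,0],[0.005,-0.0112,0,-0.0288,0],[0.005,-0.0148,0,-0.0356,0],[0.005,-0.0186,0,-0.0423,0],[0.005,-0.0228,0,-0.0488,0],[0.005,-0.0272,0,-0.0552,0],[0.005,-0.0272,0,-0.0552,0],[0.005,-0.0272,0,-0.0552,0]]'
```

```text
t: 14.02
eef_pos: [0.5988, -0.2006, 0.1955]
ee_rot: [3.141, 0.0, 0.025]
force: [0.2, -5.9, -4.1]
width: 0.0135
gripper_force: 25.0
```

```bash
python3 nudge.py '[[0.005,-0.0046,0,-0.006,0],[0.005,-0.0096,0,-0.012,0],[0.005,-0.0148,0,-0.0177,0],[0.005,-0.0203,0,-0.0232,0],[0.005,-0.026,0.0005,-0.0284,0],[0.005,-0.0319,0.0005,-0.0334,0],[0.005,-0.038,0.001,-0.038,0],[0.005,-0.0444,0.001,-0.0425,0],[0.005,-0.0444,0.001,-0.0425,0],[0.005,-0.0444,0.001,-0.0425,0],[0.005,-0.0444,0.001,-0.0425,0]]'
python3 - <<'E'
from h import *
im,_=hsv("scene")
cv2.imwrite("pics/end.png",cv2.resize(cv2.cvtColor(im[130:300,110:330],cv2.COLOR_RGB2BGR),None,fx=3,fy=3,interpolation=2))
# expected far-edge corners for several lid angles, scene view
ax=np.array([np.cos(.025),np.sin(.025),0]);ay=np.array([-ax[1],ax[0],0]);hg=np.array([.6255,-.199,.11])-.17*ax
for d in(34,37,40,43):
    t=np.deg2rad(d);P=lambda s,z,y:hg+ax*(s*np.cos(t)-z*np.sin(t))+np.array([0,0,s*np.sin(t)+z*np.cos(t)])+ay*y
    print(d,[((proj("scene",P(.25,.0,y))-[110,130])*3).round(0).tolist() for y in(-.103,.103)],[((proj("scene",P(.25,.01,y))-[110,130])*3).round(0).tolist() for y in(-.103,.103)])
E
```

```text
t: 14.93
eef_pos: [0.5549, -0.2015, 0.2381]
ee_rot: [-3.141, -0.0, 0.025]
force: [1.5, 2.7, -3.2]
width: 0.0134
gripper_force: 25.0
34 [[145.0, 344.0], [386.0, 235.0]] [[140.0, 333.0], [383.0, 224.0]]
37 [[138.0, 329.0], [381.0, 221.0]] [[133.0, 318.0], [378.0, 210.0]]
40 [[132.0, 314.0], [376.0, 206.0]] [[127.0, 302.0], [372.0, 195.0]]
43 [[125.0, 299.0], [371.0, 191.0]] [[120.0, 287.0], [367.0, 180.0]]
```

View pics/end.png

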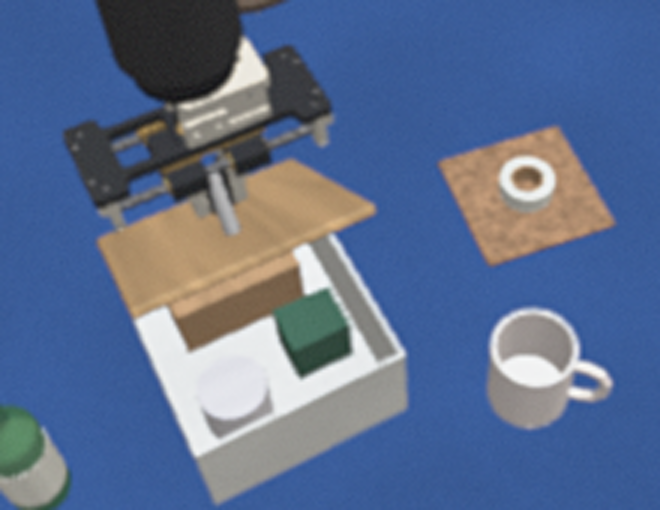

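The lid's far-edge corners are at about (136,315) and (376,210). That matches the prediction for 39–40°. The roll is on the mat at (527,183) and the mug is untouched. I'll let it settle briefly and hand in.

```bash
python3 nudge.py '[[0.005,0,0,0,0],[0.005,0,0,0,0],[0.005,0,0,0,0],[0.005,0,0,0,0],[0.005,0,0,0,0],[0.005,0,0,0,0]]' && python3 -c "
from station import arm
print(arm.job_done())"
```

```text
t: 15.48
eef_pos: [0.5551, -0.2015, 0.2379]
ee_rot: [-3.141, 0.0, 0.025]
force: [2.3, 4.9, -2.5]
width: 0.0131
gripper_force: 25.0
the job is handed in; nothing more can be done
None
```

The job is handed in at about 15.5 s: the roll lies flat at the centre of the mat, the lid is held by the post at about 40° (estimated from the scene camera), and I kept clear of the mug, oil bottle and spice jar; the judge's verdict was not shown.

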